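Seat a solenoid block in the corner of a locating fixture

ROBOT

A 6-joint arm with a two-finger parallel gripper is mounted at the origin on the work surface. World frame = base frame: x ahead of the robot, y to its left, z up, the work surface at z = 0. Lengths are in m, angles in degrees, forces in N, time in s.
With the tool pointing down it reaches from about 0.3 to 0.75 m from the base axis. Payload 8.5 kg.
Tool frame: the origin (TCP) lies at the very end of the fingers, on their centre line; the grasp point (between the pads) lies 19 mm behind it; z points along the fingers, y is the line along which they close (so a half turn about z gives the same grasp; the last joint's range is limited). The gripper opens to 85 mm and grips with 20 to 120 N. Pads are 22 mm wide; open, the fingers measure 114 mm over their backs; the gripper's body (76 mm by 85 mm) begins 54 mm behind the grasp point. The pads swing forward as they close: fully open they stand 13 mm farther back than shut.
Start: joints at [56.992, 21.807, 74.336, -0, 83.858, -12.336], TCP at [0.194, 0.515, 0.231] pointing down, gripper open.
Joint ranges: [-178.18, 178.18], [-50.72, 133.34], [12.68, 142.11], [-81.47, 261.47], [9.98, 163.14], [-165.26, 165.26]. Speed limits (degrees/s): [136.94, 136.94, 180, 180, 180, 180].

INTERFACE

Orientations are given as a 3x3 rotation matrix whose columns are the frame's x, y, z axes.
In Python, from rig import env, imaging gives the robot as it stands. The module is installed in compiled form; this text tells all that it offers.
- The arm moves only by the tool arm_command, never from a script. Its arguments are lists of equal length, an entry for each row: "turn": the turn, a rotation vector about the tool's x, y, z in units of 5 degrees (1.0 is 5 degrees), a list of three; "xyz": the shift along the tool's x, y, z in units of 50 mm (1.0 is 50 mm), a list of three; "claw": the finger opening in mm, from 0 to 85.4. A call has 1 to 12 rows; each row shifts and turns the commanded pose from where the row before left it, along the tool's axes as they then stand; what a row does not reach is not made up. A row lasts 1/10 s, in which the tool goes at most 50 mm and 8.59 degrees, less where a joint would pass 70% of its speed; a pose out of reach is approached as far as the arm can. A call is refused whole if a number of a shift passes 1 or a number of a turn 1, either way. A call with a gripper value outside its range is refused whole. The fingers move at their own pace and stop on an object; "squeeze" is the grip in N (left out, the last holds). Time passes only in rows, so rows that do not move let the fingers close. It gives the time, the measured TCP pose, the force, the opening and the grip force at its end, in the units of the state.
- env.observe(): the state, without advancing time (a new reading comes with each control period).
- imaging.get_image(name): name is "scene" or "top" or "wrist"; returns (picture, depth): 420x560x3 uint8, blue, green, red; 420x560 float32, m along the optical axis (not along the pixel's ray), 0 where there is no reading.
- imaging.camera_info(name): a dict with "camera_matrix" (3x3 intrinsics, pixels), "rvec" (rotation vector, rad) and "tvec" (3), from world to camera coordinates, as OpenCV has them. Camera axes: x right, y down, z forward; pixel columns grow to the right and rows downward; lengths in m; the calibration is good to about 2 mm. A picture is of the moment at which its call begins: read the wrist's pose just before it. camera_info takes no time and is no camera call; for the wrist camera it gives the pose at the moment of the call.
- env.close_job(): hands the job in; it is judged then, once.
The state is a dict: "time_s": time; "q": joint angles; "qvel": joint speeds; "joint_efforts": joint torques, N m; "position": TCP position; "tool_rot": TCP orientation; "ft_force": force on the tool from outside, world axes, zero at the start; "wrist_torque": the same for the moment, N m; "grip_width": finger opening in m; "gripper_force": force on a finger pad.
Only numpy, scipy, OpenCV 4.12 (cv2) and the standard library are available. Lean on these libraries where they do the work, as an engineer would, in place of code of your own. Each camera call takes 0.05 s, during which the arm holds its last target. There are 200 camera calls.

TASK

Fold the fixture's flip-up stop until it stands fully upright. Then set the solenoid block flat on the base plate, solenoids pointing away from the fence, and press it into the corner so that its plain long side lies flush on the fence and its end touches the upright stop; finish while still gripping it and pressing it against both. Leave the other things on the bench where they are.

Things in the scene. Friction and masses are not known exactly. Their poses are not given: they have to be found in the camera images.
- fixture: Locating fixture bolted to the bench. Origin: centre of the underside of its dark steel base plate, 170 (x) x 240 (y) x 12 mm thick. Its x points away from the robot, y to the robot's left, turned up to 0.2 rad. The fixed fence runs along its +x edge; the flip-up stop is at its +y end, with two steel lugs behind it (fixture y 90 to 110 mm, 40 mm high over the plate).
- fence (a point): Middle of the working face (the -x face) of the fixed steel fence, a bar 20 (x) x 230 (y) x 25 mm high standing on the base plate: fixture (65, -5, 24.5) mm.
- corner (a point): The corner point on the base plate's top (12 mm over the bench) where the fence's working face meets the plane of the stop's face when upright: fixture (65, 81, 12) mm. A seated block fills the quarter to -x and -y of it. Plate, fence, stop face and block sides are ground and oiled (friction about 0.2).
- stop (a joint): Angle of the flip-up stop (rad): 0 lying flat over the base plate towards fixture -y, 1.571 fully upright against its hard end stop. The hinge runs along fixture x. It is stiff (0.3 N m, some 4 N at the tab) and stays where it is left; it starts partly raised, 0.2 to 0.6.
- stop_hinge (a point): Point on the stop's hinge axis in line with the tab: fixture (5, 85, 22) mm. The stop is an aluminium plate 90 mm along the hinge, 55 mm from hinge axis to free edge, 8 mm thick, plus its tab. Upright, its lower edge is on the hinge axis, 10 mm over the base plate, and its face towards -y, 4 mm from the hinge axis, is the working face.
- stop_tab (a point): Grasp point on the stop's tab, 82 mm from the hinge axis (moves with the stop). The tab is 16 mm wide along the hinge axis (fixture x), 8 mm thick, and runs from 55 to 95 mm from the hinge axis. Pinched lightly across its 16 mm width from above, it turns between the fingers as the stop swings up.
- block_center (a point): Middle of the aluminium solenoid block, 38 mm above its underside, axes as the block's. Grip it by the upright rib on the middle of its top: 22 (x) x 50 (y) mm, from 36 to 76 mm above the underside. About 0.5 kg, loose on the bench, turned up to 0.7 rad.
- block: The same solenoid block, 64 (x) x 100 (y) x 36 mm high without the rib; origin at the centre of that base's underside. Two dark steel solenoids, 26 mm thick, stick out 34 mm from its -x side. Its plain +x side goes on the fence and its +y end on the stop, so its axes then match the fixture's.
- connector: Bystander: loose black plastic plug connector, 45 x 60 x 36 mm, a block with a round disc on top; its origin is at its underside. To be left alone.
- spare: Bystander: loose spare solenoid lying on its side, 70 mm long, 28 mm thick; its origin is at its underside. To be left alone.
- jar: Bystander: loose white jar with black cap, 64 mm across, 80 mm tall; its origin is at its underside. To be left alone.
- driver: Bystander: loose screwdriver lying flat; its origin is at its underside. To be left alone.

How it is judged (in metres and radians):
On the way:
1. the stop is folded fully upright before the block is brought into the corner (value of joint stop above 1.48 rad and horizontal distance between block_center and corner above 0.09 m), for 0.2 s.
At the end, for the whole second after the job is handed in: The stop is upright (over 1.5 rad); the block lies flat on the base plate (height within 4 mm, tilt under 0.06 rad), square to the fixture (0.04 rad), in the corner within about 3.5 mm, at rest, pressing on the fence and on the stop with over 1 N each, and the fingers still grip it (over 2 N) (value of joint stop above 1.5 rad and contact force between block and fixture_c0 above 1 N and contact force between block and stop_c0 above 1 N and contact force between the fingers and block above 2 N and x of block_center in the frame of fixture between 0.0295 and 0.037 m and y of block_center in the frame of fixture between 0.0275 and 0.035 m and z of block_center in the frame of fixture between 0.046 and 0.054 m and angle between block's own z axis and vertical below 0.06 rad and angle between the x axis of block and the x axis of fixture, either way round below 0.04 rad and linear speed of block below 0.01 m/s); the arm keeps its last pose, push and grip.
It fails at once if the connector is disturbed (moved over 30 mm) (distance of connector from where it was at the start of the episode above 0.03 m).
It fails at once if the spare is disturbed (moved over 30 mm) (distance of spare from where it was at the start of the episode above 0.03 m).
It fails at once if the jar is disturbed (moved over 30 mm) (distance of jar from where it was at the start of the episode above 0.03 m).
It fails at once if the driver is disturbed (moved over 30 mm) (distance of driver from where it was at the start of the episode above 0.03 m).
It also fails if it takes over 64 s, if anything falls off the work surface, if the arm or the gripper's body presses on something with over 40 N, if the wrist force passes 120 N, or if a joint passes its speed limit or range.

## Working session

There is one attempt and no reset: what is moved stays moved. The work goes in short steps, Python scripts to look and compute and a tool call to move; the robot and the scene stay as the last step left them, time stands still between calls to the robot, and variables do not carry over. Pictures are saved under pics/ and viewed, at most 10 in all, crops included, and the job is handed in when it is done.

Besides the shell and the picture viewer there is one more tool, called after "Call:" as name(argument=value, ...) on one line, values as JSON. arm_command: Moves the arm, as the interface text tells. Its arguments: {"type":"object","properties":{"turn":{"type":"array"},"xyz":{"type":"array"},"claw":{"type":"array"},"squeeze":{"type":"number"}},"required":["turn","xyz","claw"]}

```bash
mkdir -p pics; cat > h.py <<'E'
from rig import env, imaging
import numpy as np, cv2
def cam(n):
    c=imaging.camera_info(n); R=cv2.Rodrigues(np.array(c["rvec"],float))[0]; return np.array(c["camera_matrix"]),R,np.array(c["tvec"],float).ravel()
def cloud(n):
    K,R,t=cam(n); im,d=imaging.get_image(n)
    v,u=np.mgrid[:420,:560]
    P=np.stack([(u-K[0,2])/K[0,0]*d,(v-K[1,2])/K[1,1]*d,d],-1)
    return im,d,(P-t)@R
E
python3 - <<'E'
from h import *
for n in("top","scene"):
    im,d,W=cloud(n); np.savez(f"pics/{n}.npz",im=im,d=d,W=W); cv2.imwrite(f"pics/{n}.png",im)
s=env.observe(); print(s)
E
```

```text
{'time_s': 0.1, 'q': array([ 5.69925723e+01,  2.18392011e+01,  7.43785688e+01, -5.43019650e-04,
        8.38557714e+01, -1.23370338e+01]), 'qvel': array([ 0.06891703, -0.09748258, -0.05595029, -0.05157422,  0.00394042,
        0.04978572]), 'joint_efforts': array([ 3.86788684e-03, -4.49226058e+01, -2.31651342e+01, -1.99258193e-04,
        3.67890156e-03, -8.40803182e-06]), 'position': array([0.19402496, 0.51437916, 0.23076494]), 'tool_rot': array([[-9.35626824e-01,  3.52990040e-01, -6.91302204e-04],
       [ 3.52990618e-01,  9.35626236e-01, -1.08150797e-03],
       [ 2.65038938e-04, -1.25591106e-03, -9.99999176e-01]]), 'ft_force': array([-0.41586655, -0.49277465, -0.32931234]), 'wrist_torque': array([ 0.00161221, -0.01432572, -0.0282988 ]), 'gripper_force': 0.0, 'grip_width': 0.08536755060291444}
```

View pics/top.png

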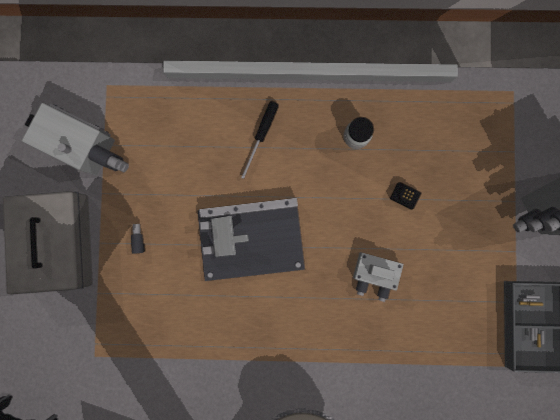

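View pics/scene.png

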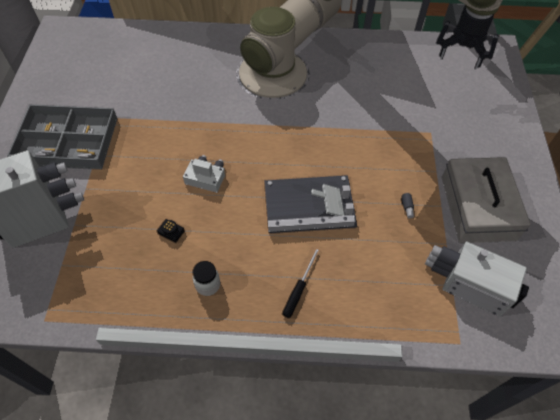

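The top view has the fixture around pixel (252,240), with the fence along its top edge and the stop at its left end, tab at (240,238). The block is at (380,270) with the solenoids facing down the image, towards the robot. The driver (260,140), jar (360,132), connector (405,196) and spare (137,238) all stand clear of them.

```bash
python3 - <<'E'
from h import *
z=np.load("pics/top.npz"); W=z["W"]; im=z["im"]
def rect(m,name):
    n,l,st,c=cv2.connectedComponentsWithStats(m.astype(np.uint8))
    i=1+np.argmax(st[1:,4]); P=W[l==i]
    r=cv2.minAreaRect((P[:,:2]*1000).astype(np.float32)); print(name,len(P),np.round(r[0],1),np.round(r[1],1),round(r[2],1),"z",np.round(np.median(P[:,2])*1000,1)); return P
v,u=np.mgrid[:420,:560]
box=lambda a,b,c,d:(u>a)&(u<b)&(v>c)&(v<d)
Z=W[...,2]*1000
print("bench",W[330,250],W[200,330])
fx=box(185,320,185,295); bl=box(335,420,240,310)
rect(fx&(Z>6),"fixture all")
rect(fx&(Z>8)&(Z<16),"plate")
rect(fx&(Z>32)&(Z<42)&(v<222),"fence")
rect(fx&(Z>46),"lugs/stop")
rect(bl&(Z>30)&(Z<45),"block base")
rect(bl&(Z>65),"rib")
g=im.max(2); rect(bl&(Z>30)&(Z<90)&(g>90),"block bright")
rect(bl&(Z>10)&(Z<30)&(g<80),"solenoids")
# stop heights
print(Z[225:250:3,196:256:4].round().astype(int))
E
```

```text
bench [0.29819941 0.12823863 0.00065366] [ 0.61221898 -0.05843912 -0.00141375]
fixture all 7252 [515.7 131.2] [175.2 240.5] 8.0 z 13.7
plate 4774 [504.1 129.5] [150.2 240.2] 7.8 z 12.6
fence 822 [588.9 136. ] [ 20.5 229.6] 7.7 z 37.6
lugs/stop 368 [524.5 161.6] [88.9 55.9] 7.3 z 51.6
block base 1062 [ 434.7 -166.8] [100.7  88.1] 75.7 z 36.7
rib 231 [474.2 -70.6] [254.9  22.6] 74.4 z 76.6
block bright 1105 [ 446.2 -169.9] [100.3  63.8] 76.0 z 37.6
solenoids 69 [ 405.7 -132.2] [24.8 29.9] 75.1 z 27.1
[[ 1 50 51 54 29 29 39 44 49 43 11 12 13 11 10]
 [-1 10 55 55 25 32 40 40 50 48 13 10 11 10 13]
 [ 0 14 10 11 25 30 37 41 47 51 16  9 13 12 15]
 [ 2 11 14 10 23 34 35 40 49 50 12 11 14  9 12]
 [ 3  0 14  8 11 30 37 44 48 54 59 62 68 69 11]
 [ 5  2 14 13 14 29 36 44 50 49 58 65 71 69 13]
 [ 5  5 13 12 16 34 32 46 48 49 16 14 10 14 13]
 [ 3  5 11 53 31 31 31 45 48 52 11 14 11 16 13]
 [-1  2 54 52 38 34 33 44 50 49 10 14 13 15  9]]
```

```bash
python3 - <<'E'
from h import *
z=np.load("pics/top.npz");a=cv2.resize(z["im"][190:300,190:410],None,fx=3.6,fy=3.6,interpolation=cv2.INTER_CUBIC);cv2.imwrite("pics/c1.png",a)
E
```

```text
(no output)
```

View pics/c1.png

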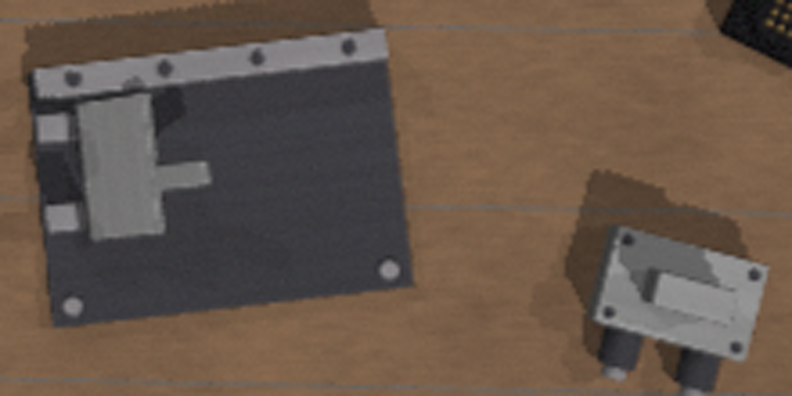

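Call:
arm_command(turn=[[0,0,1],[0,0,1],[0,0,1],[0,0,1],[0,0,1],[0,0,1],[0,0,1],[0,0,1],[0,0,1],[0,0,1],[0,0,1],[0,0,1]], xyz=[[0,0,0],[0,0,0],[0,0,0],[0,0,0],[0,0,0],[0,0,0],[0,0,0],[0,0,0],[0,0,0],[0,0,0],[0,0,0],[0,0,0]], claw=[85,85,85,85,85,85,85,60,60,60,60,50])

```text
time_s: 1.3
position: [0.1941, 0.5144, 0.231]
tool_rot: [[-0.158, 0.987, -0.0], [0.987, 0.158, -0.001], [-0.001, -0.001, -1.0]]
ft_force: [1.0, -0.5, -0.5]
grip_width: 0.0501
gripper_force: 0.0
```

Call:
arm_command(turn=[[0,0,0.32],[0,0,0],[0,0,0],[0,0,0],[0,0,0],[0,0,0],[0,0,0],[0,0,0],[0,0,0],[0,0,0],[0,0,0],[0,0,0]], xyz=[[-0.68,0.45,0],[-0.68,0.45,0],[-0.68,0.45,0],[-0.68,0.45,0],[-0.68,0.45,0],[-0.68,0.45,0],[-0.68,0.45,0],[-0.68,0.45,0],[-0.68,0.45,0],[-0.68,0.45,0],[-0.68,0.45,0],[-0.68,0.45,0]], claw=[50,50,50,50,50,50,50,50,50,50,50,50])

```text
time_s: 2.5
position: [0.5182, 0.1459, 0.2311]
tool_rot: [[-0.134, 0.991, -0.001], [0.991, 0.134, 0.0], [0.0, -0.001, -1.0]]
ft_force: [1.0, 1.4, -0.0]
grip_width: 0.0499
gripper_force: 0.0
```

```bash
python3 - <<'E'
from h import *
im,d,W=cloud("wrist"); np.savez("pics/w1.npz",im=im,d=d,W=W); cv2.imwrite("pics/w1.png",im)
s=env.observe(); print(s["position"],s["tool_rot"],s["q"].round(1),s["grip_width"])
E
```

```text
[0.52177404 0.14174352 0.23057233] [[-1.30650956e-01  9.91427994e-01  9.27947508e-04]
 [ 9.91426261e-01  1.30652570e-01 -1.96847456e-03]
 [-2.07283951e-03  6.62808445e-04 -9.99997632e-01]] [ 2.7 20.9 75.9 -0.1 83.2 -4.8] 0.04988718494915766
```

View pics/w1.png

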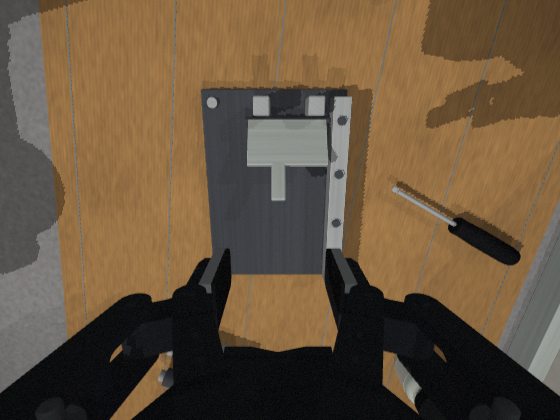

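The wrist view shows the stop plate at about (287,142), the tab at (278,183), the lugs at (261,105) and (316,105), and the fence along x≈338.

```bash
python3 - <<'E'
from h import *
z=np.load("pics/w1.npz"); W=z["W"]*1000; Z=W[...,2]
v,u=np.mgrid[:420,:560]
def rect(m,name):
    P=W[cv2.erode(m.astype(np.uint8),np.ones((2,2)))>0]; r=cv2.minAreaRect(P[:,:2].astype(np.float32)); print(name,len(P),np.round(r[0],1),np.round(r[1],1),round(r[2],2),"z",P[:,2].mean().round(1))
b=lambda a,c,e,f:(u>a)&(u<c)&(v>e)&(v<f)
rect(b(325,360,90,235)&(Z>32)&(Z<42),"fence part")
rect(b(245,335,90,115)&(Z>46)&(Z<58),"lugs")
rect(b(265,295,172,205)&(Z>45),"tab")
m=b(325,360,100,235)&(Z>32)&(Z<42)
P=W[m]
l=b(198,215,100,270)&(Z>8)&(Z<16)
# frame from hypothesised origin
th=np.radians(7.6); ex=np.array([np.cos(th),np.sin(th)]); ey=np.array([-ex[1],ex[0]])
o=np.array([513.9,130.9])
def F(m): d=W[m][:,:2]-o; return np.c_[d@ex,d@ey,W[m][:,2]]
f=F(m); k=np.polyfit(f[:,1],f[:,0],1); print("fence mid-line x:",k, np.percentile(f[:,0],[2,98]),"yend",f[:,1].max())
p=F(b(200,345,85,250)&(Z>6)&(Z<20)); print("plate",np.percentile(p[:,0],[.5]),np.percentile(p[:,1],[99.7]))
lg=F(b(245,335,90,115)&(Z>46)&(Z<58)); print("lugs",np.percentile(lg,[1,99],axis=0).round(1))
tb=F(b(265,295,168,205)&(Z>45)); print("tab",np.percentile(tb,[1,50,99],axis=0).round(1))
st=F(b(255,320,125,160)&(Z>20)); print("slope",np.polyfit(st[:,1],st[:,2],1))
st=np.r_[st,tb]; k=np.polyfit(st[:,1],st[:,2],1);print(k,np.arctan(-k[0]))
E
```

```text
fence part 2285 [584.5 171.5] [ 25.1 158.3] 7.88 z 37.0
lugs 577 [519.8 234.2] [74.3 16.9] 7.69 z 51.7
tab 376 [516.  177.9] [14.2 83.7] 7.86 z 67.0
fence mid-line x: [-3.85006290e-03  7.72151644e+01] [67.65411392 87.09922739] yend 107.06592844972751
plate [-81.32746228] [121.33142635]
lugs [[-18.5  93.1  49.5]
 [ 55.7 111.   53.4]]
tab [[ 0.1  4.7 54.5]
 [ 7.8 20.6 63.9]
 [15.4 35.9 72.8]]
slope [-0.38583402 64.89564915]
[-0.46272146 70.90634448] 0.4333825929349522
```

Call:
arm_command(turn=[[0,0,0],[0,0,0],[0,0,0],[0,0,0],[0,0,0],[0,0,0],[0,0,0],[0,0,0],[0,0,0],[0,0,0]], xyz=[[0.05,-0.05,0.4],[0,0,0.5],[0,0,0.6],[0,0,0.6],[0,0,0.6],[0,0,0.5],[0,0,0.4],[0,0,0.2],[0,0,0],[0,0,0]], claw=[50,50,50,50,50,50,50,50,50,50])

```text
time_s: 3.55
position: [0.515, 0.1496, 0.042]
tool_rot: [[-0.135, 0.991, 0.001], [0.991, 0.135, 0.0], [-0.0, 0.001, -1.0]]
ft_force: [-0.4, 0.4, 0.0]
grip_width: 0.0498
gripper_force: 0.0
```

```bash
python3 - <<'E'
from h import *
im,d,W=cloud("wrist"); cv2.imwrite("pics/w2.png",im)
s=env.observe(); print(s["position"],s["ft_force"])
E
```

```text
[0.51514862 0.14954896 0.04226099] [-0.06703142 -0.77353632  0.37252153]
```

View pics/w2.png

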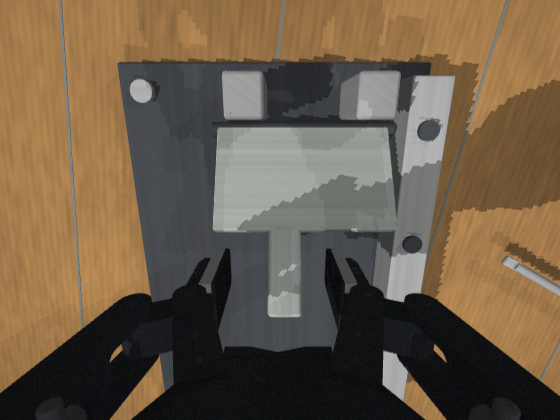

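The tab, around (284,275), lies between the fingers. I'll shift slightly, then pinch it.

Call:
arm_command(turn=[[0,0,0],[0,0,0],[0,0,0],[0,0,0],[0,0,0],[0,0,0],[0,0,0],[0,0,0],[0,0,0]], xyz=[[-0.06,0.03,0.02],[-0.06,0.03,0.02],[0,0,0],[0,0,0],[0,0,0],[0,0,0],[0,0,0],[0,0,0],[0,0,0]], claw=[50,40,10,10,10,10,10,10,10], squeeze=20)

```text
time_s: 4.5
position: [0.5189, 0.1438, 0.0396]
tool_rot: [[-0.134, 0.991, 0.001], [0.991, 0.134, -0.0], [-0.0, 0.001, -1.0]]
ft_force: [4.2, -3.1, 1.3]
grip_width: 0.0154
gripper_force: 22.3
```

```bash
python3 - <<'E'
from h import *
s=env.observe(); print(s["position"],s["ft_force"],s["grip_width"],s["gripper_force"])
p=s["position"]*1000
ey=np.array([-.134,.991]); ex=np.array([.991,.134]); o=np.array([515.5,132.0])
f=p[:2]-o; y,z=f@ey,p[2]+19; print(f@ex,y,z)
r=np.hypot(85-y,z-22); a=np.arctan2(z-22,85-y); print(r,a)
A=np.linspace(a,1.6,16); Y=85-r*np.cos(A); Zz=22+r*np.sin(A)
for dy,dz in zip(np.diff(Y)/50,-np.diff(Zz)/50): print(f"[{dy:.2f}, 0, {dz:.2f}],",end=" ")
E
```

```text
[0.51891318 0.14379852 0.03956128] [ 4.1594716  -3.09917632  1.29519635] 0.01535628132681157 22.304709255695343
4.963467004825963 11.234963554927052 58.56128205350647
82.32865811574361 0.46015765842779127
[0.06, 0, -0.11], [0.07, 0, -0.11], [0.08, 0, -0.10], [0.08, 0, -0.09], [0.09, 0, -0.09], [0.10, 0, -0.08], [0.10, 0, -0.07], [0.11, 0, -0.06], [0.11, 0, -0.06], [0.12, 0, -0.05], [0.12, 0, -0.04], [0.12, 0, -0.03], [0.12, 0, -0.02], [0.12, 0, -0.01], [0.13, 0, -0.00],
```

Call:
arm_command(turn=[[0,0,0],[0,0,0],[0,0,0],[0,0,0],[0,0,0],[0,0,0],[0,0,0],[0,0,0]], xyz=[[0.06,0,-0.11],[0.07,0,-0.11],[0.08,0,-0.1],[0.08,0,-0.09],[0.09,0,-0.09],[0.1,0,-0.08],[0.1,0,-0.07],[0.11,0,-0.06]], claw=[10,10,10,10,10,10,10,10])

```text
time_s: 5.3
position: [0.5142, 0.1778, 0.0746]
tool_rot: [[-0.134, 0.991, 0.001], [0.991, 0.134, -0.001], [-0.001, 0.001, -1.0]]
ft_force: [6.7, -4.4, -4.1]
grip_width: 0.0155
gripper_force: 21.2
```

Call:
arm_command(turn=[[0,0,0],[0,0,0],[0,0,0],[0,0,0],[0,0,0],[0,0,0],[0,0,0],[0,0,0],[0,0,0]], xyz=[[0.11,0,-0.06],[0.12,0,-0.05],[0.12,0,-0.04],[0.12,0,-0.03],[0.12,0,-0.02],[0.12,0,-0.01],[0.12,0,0],[0.04,0,0],[0,0,0]], claw=[10,10,10,10,10,10,10,10,10])

```text
time_s: 6.2
position: [0.5083, 0.2211, 0.0854]
tool_rot: [[-0.135, 0.991, 0.001], [0.991, 0.135, -0.001], [-0.001, 0.001, -1.0]]
ft_force: [4.8, -2.0, 0.4]
grip_width: 0.0162
gripper_force: 21.4
```

Call:
arm_command(turn=[[0,0,0],[0,0,0],[0,0,0],[0,0,0]], xyz=[[0.06,0,0],[0.06,0,0],[0,0,0],[0,0,0]], claw=[10,10,10,10])

```text
time_s: 6.6
position: [0.508, 0.2239, 0.0853]
tool_rot: [[-0.134, 0.991, 0.001], [0.991, 0.134, -0.006], [-0.006, -0.0, -1.0]]
ft_force: [6.5, -20.5, 2.2]
grip_width: 0.0157
gripper_force: 21.5
```

```bash
python3 - <<'E'
from h import *
im,d,W=cloud("wrist"); 
im2,d2,W2=cloud("scene"); cv2.imwrite("pics/w3.png",np.hstack([im,cv2.resize(im2[150:270,240:400],(560,420))]) [:, :1120][::1]); a=cv2.imread("pics/w3.png"); cv2.imwrite("pics/w3.png",cv2.resize(a,(800,300)))
s=env.observe(); print(s["position"],s["ft_force"],s["grip_width"])
E
```

```text
[0.50793729 0.22387821 0.08526688] [  6.46544316 -20.30436565   0.73266254] 0.015585807670786423
```

View pics/w3.png

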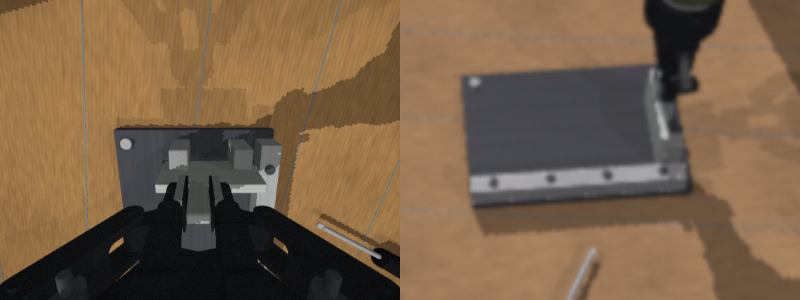

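The wrist view shows the stop standing in front of the lugs, with the push at 20 N against the end stop. I'll release, rise and check it by depth.

Call:
arm_command(turn=[[0,0,0],[0,0,0],[0,0,0],[0,0,0],[0,0,0],[0,0,0],[0,0,0],[0,0,0],[0,0,0],[0,0,0],[0,0,0],[0,0,0]], xyz=[[0,0,0],[0,0,0],[0,0,0],[0,0,0],[0,0,-0.4],[0,0,-0.6],[0,0,-0.8],[0,0,-0.6],[-0.6,0,-0.5],[-0.8,0,0],[-0.6,0,0],[0,0,0]], claw=[45,45,45,45,45,45,45,45,45,60,70,70])

```text
time_s: 7.9
position: [0.5208, 0.1256, 0.2304]
tool_rot: [[-0.131, 0.991, -0.0], [0.991, 0.131, -0.0], [-0.0, -0.0, -1.0]]
ft_force: [1.0, 1.1, 1.0]
grip_width: 0.0701
gripper_force: 0.0
```

```bash
python3 - <<'E'
from h import *
imaging.get_image("top")
im,d,W=cloud("top"); s=env.observe(); print(s["position"],s["ft_force"])
iw,dw,Ww=cloud("wrist"); np.savez("pics/w4.npz",im=iw,d=dw,W=Ww); cv2.imwrite("pics/w4.png",iw)
o=np.array([515.5,132.0]);ex=np.array([.991,.134]); ey=np.array([-.134,.991])
for n,V in(("top",W),("wrist",Ww)):
    V=V.reshape(-1,3)*1000; f=V[:,:2]-o; x,y,z=f@ex,f@ey,V[:,2]
    m=(x>-35)&(x<45)&(y>60)&(y<115)&(z>54)&(z<130); print(n,m.sum())
    for a,b in((54,66),(66,74),(74,82),(82,100),(100,125)):
        k=m&(z>a)&(z<b)
        if k.sum()>5: print(a,b,k.sum(),np.percentile(y[k],[3,50,97]).round(1),np.percentile(x[k],[3,97]).round(1))
E
```

```text
[0.52037743 0.12816479 0.23023564] [-1.46069828 -0.22669275 -0.01301341]
top 0
wrist 819
66 74 72 [81.6 81.6 81.7] [-25.1  42.2]
74 82 531 [82.2 85.9 89.6] [-27.2  43.1]
82 100 16 [81.6 81.7 82.1] [-0.9 11.9]
100 125 200 [81.7 85.2 89.1] [-1.5 13.3]
```

View pics/w4.png

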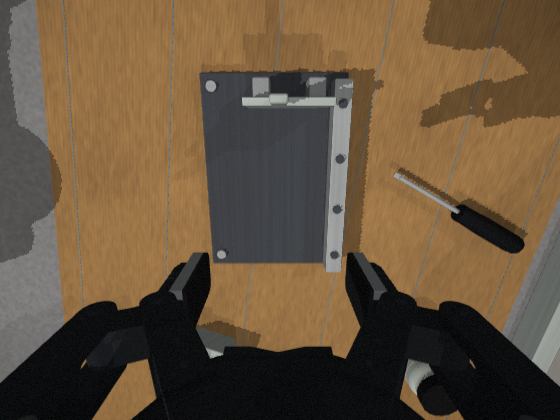

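The stop is upright: its face sits at y≈81.6 at both low and high levels. Next I'll refine the fence line from this view and work out the block move.

```bash
python3 - <<'E'
from h import *
W=np.load("pics/w4.npz")["W"]*1000; V=W[70:280,300:370].reshape(-1,3)
o=np.array([515.5,132.0]);ex=np.array([.991,.134]); ey=np.array([-.134,.991])
f=V[:,:2]-o; x,y,z=f@ex,f@ey,V[:,2]
m=(z>33)&(z<42)&(x>55)&(x<95)
r=cv2.minAreaRect(V[m][:,:2].astype(np.float32)); print(r)
yy=np.arange(-105,75,10); xl=[np.percentile(x[m&(abs(y-k)<5)],[3,97]) for k in yy]; xl=np.array(xl); print(xl.mean(0),np.polyfit(yy,xl,1), y[m].min(),y[m].max())
s=env.observe(); p=s["position"]*1000; R=s["tool_rot"]
d=np.array([446.2,-169.9,180])-p; print("to block hover tool mm",R.T@d)
print(np.degrees(np.arctan2(R[1,1],R[0,1])))
E
```

```text
((591.5498046875, 137.7349853515625), (20.570005416870117, 229.56185913085938), 7.778370380401611)
[66.32259151 85.28742092] [[-7.19643860e-04 -1.04052219e-05]
 [ 6.63081986e+01  8.52872128e+01]] -119.2913556262164 110.26897324667664
to block hover tool mm [-285.95991581 -113.62687215   50.1204101 ]
7.742444042151804
```

Call:
arm_command(turn=[[0,0,0],[0,0,0],[0,0,0],[0,0,0],[0,0,0],[0,0,0],[0,0,0],[0,0,0],[0,0,0.87],[0,0,0.87],[0,0,0.87],[0,0,0.87]], xyz=[[-0.57,-0.23,0],[-0.7,-0.28,0],[-0.8,-0.32,0],[-0.8,-0.32,0],[-0.8,-0.32,0],[-0.8,-0.32,0],[-0.7,-0.28,0],[-0.55,-0.22,0],[0,0,0],[0,0,0],[0,0,0],[0,0,0]], claw=[70,70,70,70,70,70,70,70,70,70,70,70])

```text
time_s: 9.25
position: [0.446, -0.1696, 0.2302]
tool_rot: [[0.169, 0.986, -0.0], [0.986, -0.169, 0.0], [0.0, -0.0, -1.0]]
ft_force: [-0.5, 0.0, 0.1]
grip_width: 0.0701
gripper_force: 0.0
```

Call:
arm_command(turn=[[0,0,0.87],[0,0,0],[0,0,0],[0,0,0]], xyz=[[0,0,0],[0,0,0],[0,0,0],[0,0,0]], claw=[70,70,70,70])

```text
time_s: 9.65
position: [0.4457, -0.1703, 0.2303]
tool_rot: [[0.24, 0.971, -0.0], [0.971, -0.24, 0.0], [0.0, -0.0, -1.0]]
ft_force: [-0.6, -1.0, -0.6]
grip_width: 0.0699
gripper_force: 0.0
```

```bash
python3 - <<'E'
from h import *
s=env.observe(); p=s["position"]*1000; R=s["tool_rot"]
im,d,W=cloud("wrist"); np.savez("pics/w5.npz",im=im,d=d,W=W); cv2.imwrite("pics/w5.png",im); W=W*1000
print(p,np.degrees(np.arctan2(R[1,1],R[0,1])))
near=(np.hypot(W[...,0]-446,W[...,1]+170)<90)&(d>0)
for a,b in((33,40),(71,80)):
    m=near&(W[...,2]>a)&(W[...,2]<b); n,l,st,c=cv2.connectedComponentsWithStats(m.astype(np.uint8)); i=1+np.argmax(st[1:,4])
    q=W[l==i]; print(a,len(q),cv2.minAreaRect(q[:,:2].astype(np.float32)),q[:,2].mean())
E
```

```text
[ 445.70568067 -170.27970207  230.30223861] -13.894918122365477
33 3472 ((449.1421813964844, -168.1166534423828), (99.75277709960938, 63.99257278442383), 75.86802673339844) 35.941193728320094
71 982 ((449.3565673828125, -167.69171142578125), (49.26155090332031, 21.803565979003906), 75.58037567138672) 75.7019970990206
```

View pics/w5.png

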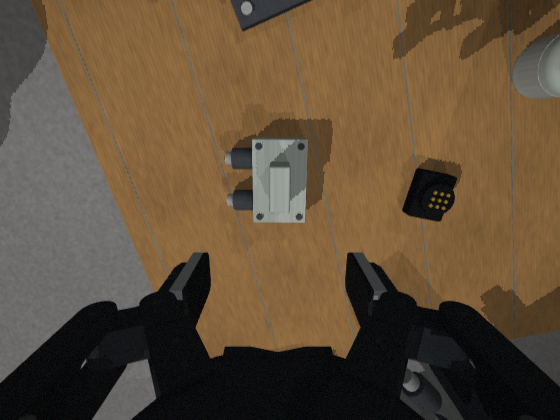

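Call:
arm_command(turn=[[0,0,0.06],[0,0,0],[0,0,0],[0,0,0],[0,0,0],[0,0,0],[0,0,0],[0,0,0],[0,0,0],[0,0,0]], xyz=[[0.06,0.06,0.4],[0,0,0.5],[0,0,0.6],[0,0,0.6],[0,0,0.6],[0,0,0.5],[0,0,0.4],[0,0,0.2],[0,0,0],[0,0,0]], claw=[60,50,50,50,50,50,50,50,50,50])

```text
time_s: 10.7
position: [0.4496, -0.1687, 0.041]
tool_rot: [[0.247, 0.969, 0.001], [0.969, -0.247, -0.001], [-0.0, 0.001, -1.0]]
ft_force: [0.6, -0.5, 0.6]
grip_width: 0.0498
gripper_force: 0.0
```

Call:
arm_command(turn=[[0,0,0],[0,0,0],[0,0,0],[0,0,0],[0,0,0],[0,0,0],[0,0,0],[0,0,0]], xyz=[[0,0,0],[0,0,0],[0,0,0],[0,0,0],[0,0,0],[0,0,0],[0,0,0],[0,0,0]], claw=[30,15,15,15,15,15,15,15], squeeze=80)

```text
time_s: 11.5
position: [0.4495, -0.1688, 0.0413]
tool_rot: [[0.247, 0.969, 0.001], [0.969, -0.247, -0.001], [-0.001, 0.002, -1.0]]
ft_force: [-0.2, 1.5, 6.5]
grip_width: 0.0209
gripper_force: 78.8
```

Call:
arm_command(turn=[[0,0,0],[0,0,0],[0,0,0],[0,0,0],[0,0,-0.88],[0,0,-0.88],[0,0,-0.88],[0,0,-0.88],[0,0,-0.89],[0,0,0],[0,0,0]], xyz=[[0,0,-0.2],[0,0,-0.4],[0,0,-0.5],[0,0,-0.5],[0,0,0],[0,0,0],[0,0,0],[0,0,0],[0,0,0],[0,0,0],[0,0,0]], claw=[15,15,15,15,15,15,15,15,15,15,15])

```text
time_s: 12.6
position: [0.4489, -0.1683, 0.1204]
tool_rot: [[-0.132, 0.991, -0.0], [0.991, 0.132, 0.0], [0.0, -0.0, -1.0]]
ft_force: [-0.2, -0.3, -7.0]
grip_width: 0.0209
gripper_force: 79.4
```

Call:
arm_command(turn=[[0,0,0],[0,0,0],[0,0,0],[0,0,0],[0,0,0],[0,0,0],[0,0,0],[0,0,0],[0,0,0],[0,0,0],[0,0,0],[0,0,0]], xyz=[[0.4,0.17,0],[0.6,0.25,0],[0.7,0.3,0],[0.7,0.3,0],[0.7,0.3,0],[0.7,0.3,0],[0.7,0.3,0],[0.6,0.25,0],[0.5,0.2,0],[0.39,0.17,0],[0,0,0],[0,0,0]], claw=[15,15,15,15,15,15,15,15,15,15,15,15])

```text
time_s: 13.8
position: [0.5344, 0.1454, 0.1201]
tool_rot: [[-0.134, 0.991, -0.001], [0.991, 0.134, -0.0], [-0.0, -0.001, -1.0]]
ft_force: [-1.3, 0.6, -6.0]
grip_width: 0.0205
gripper_force: 79.6
```

```bash
python3 - <<'E'
from h import *
im,d,W=cloud("wrist"); np.savez("pics/w6.npz",im=im,d=d,W=W); cv2.imwrite("pics/w6.png",im); W=W*1000
s=env.observe(); p=s["position"]*1000; R=s["tool_rot"]
o=np.array([516.3,132.5]);ex=np.array([.9909,.1349]); ey=np.array([-.1349,.9909])
print(p,(p[:2]-o)@ex,(p[:2]-o)@ey,np.degrees(np.arctan2(R[1,1],R[0,1])),R[2],s["grip_width"],s["gripper_force"])
E
```

```text
[534.3894026  144.88950387 120.12348892] 19.59613310414927 9.836498969691167 7.676753699850864 [-2.71685152e-04 -9.45950036e-04 -9.99999516e-01] 0.020938556954311432 79.63802933692932
```

View pics/w6.png

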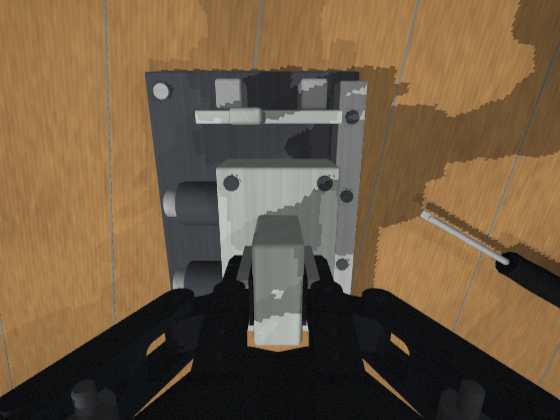

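The block hangs level, square to the fixture, with the solenoids at (190,200) and (205,280) facing away from the fence and the stop ahead at (270,117). I'll lower it next.

Call:
arm_command(turn=[[0,0,0],[0,0,0],[0,0,0],[0,0,0],[0,0,0],[0,0,0],[0,0,0],[0,0,0]], xyz=[[0,0,0.3],[0,0,0.4],[0,0,0.3],[0,0,0.2],[0,0,0.1],[0,0,0.04],[0,0,0],[0,0,0]], claw=[15,15,15,15,15,15,15,15])

```text
time_s: 14.65
position: [0.535, 0.1453, 0.0539]
tool_rot: [[-0.134, 0.991, 0.001], [0.991, 0.134, 0.0], [-0.0, 0.001, -1.0]]
ft_force: [0.0, 0.4, -7.2]
grip_width: 0.0212
gripper_force: 79.9
```

Call:
arm_command(turn=[[0,0,0],[0,0,0],[0,0,0],[0,0,0]], xyz=[[0,0,0.02],[0,0,0.01],[0,0,0],[0,0,0]], claw=[15,15,15,15])

```text
time_s: 15.05
position: [0.5353, 0.1454, 0.0533]
tool_rot: [[-0.135, 0.991, 0.002], [0.991, 0.135, -0.0], [-0.0, 0.002, -1.0]]
ft_force: [-1.2, -0.9, 5.0]
grip_width: 0.0208
gripper_force: 81.4
```

Call:
arm_command(turn=[[0,0,0],[0,0,0],[0,0,0],[0,0,0],[0,0,0],[0,0,0],[0,0,0],[0,0,0]], xyz=[[0.06,0.05,0],[0.06,0.05,0],[0.06,0.05,0],[0.06,0.05,0],[0.05,0.04,0],[0.05,0,0],[0,0,0],[0,0,0]], claw=[15,15,15,15,15,15,15,15])

```text
time_s: 15.85
position: [0.5445, 0.1639, 0.0533]
tool_rot: [[-0.135, 0.991, 0.001], [0.991, 0.135, -0.0], [-0.0, 0.001, -1.0]]
ft_force: [-4.0, -0.8, 7.9]
grip_width: 0.0207
gripper_force: 81.6
```

Call:
arm_command(turn=[[0,0,0],[0,0,0],[0,0,0],[0,0,0],[0,0,0]], xyz=[[0.03,0.02,0],[0.02,0.02,0],[0.02,0.02,0],[0,0,0],[0,0,0]], claw=[15,15,15,15,15])

```text
time_s: 16.35
position: [0.5443, 0.1668, 0.0534]
tool_rot: [[-0.135, 0.991, -0.005], [0.991, 0.135, -0.002], [-0.002, -0.005, -1.0]]
ft_force: [-16.7, -8.0, 17.4]
grip_width: 0.021
gripper_force: 83.2
```

Call:
arm_command(turn=[[0,0,0],[0,0,0],[0,0,0],[0,0,0],[0,0,0]], xyz=[[0.03,0,0],[0.03,0,0],[0,0,0],[0,0,0],[0,0,0]], claw=[15,15,15,15,15])

```text
time_s: 16.85
position: [0.5441, 0.1679, 0.0534]
tool_rot: [[-0.135, 0.991, -0.005], [0.991, 0.135, -0.005], [-0.005, -0.006, -1.0]]
ft_force: [-17.8, -18.8, 18.8]
grip_width: 0.021
gripper_force: 83.3
```

```bash
python3 - <<'E'
from h import *
im,d,W=cloud("wrist"); cv2.imwrite("pics/w7.png",im)
s=env.observe(); p=s["position"]*1000; f=s["ft_force"]; R=s["tool_rot"]
o=np.array([516.3,132.5]);ex=np.array([.9909,.1349]); ey=np.array([-.1349,.9909])
print(p,(p[:2]-o)@ex,(p[:2]-o)@ey,f[:2]@ex,f[:2]@ey,f,R[2],np.degrees(np.arctan2(R[1,1],R[0,1])),s["gripper_force"],s["wrist_torque"])
E
```

```text
[544.14725988 167.90798855  53.43596438] 32.370387470492865 31.329180494087915 -19.029373733508546 -16.37595753626278 [-16.64574445 -18.79248003  18.17564641] [-0.00460741 -0.00579134 -0.99997262] 7.762392147166625 83.342045545578 [-2.65543529  2.59108143  0.08247336]
```

View pics/w7.png

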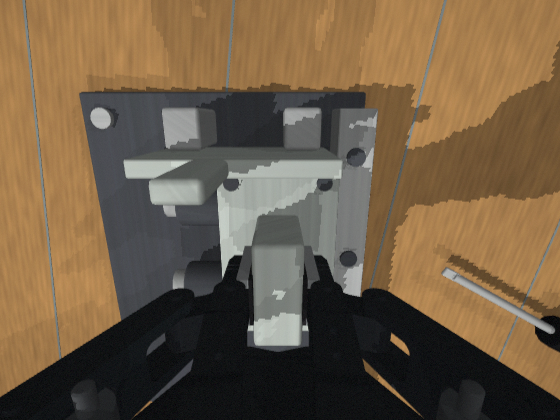

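The block's side lies on the fence at (335,200) and its end on the upright stop at (235,165). The forces are about 19 N on the fence and 16 N towards the stop, and the block is level and square.

```bash
python3 -c "
from rig import env
print(env.close_job())"
```

```text
the job is handed in; nothing more can be done
None
```

I handed the job in at about 17 s with the stop upright and the block gripped flat in the corner, pressed with about 19 N on the fence and 16 N towards the stop; the other things on the bench were left alone, and the judge returned no verdict.

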